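# Slide the staining pots to their marked places on the warming plate

### The job

Slide each staining pot along the warming plate until it stands wholly inside the painted ring of its lid's colour, under the wire rack. The pots are full: keep them flat on the plate, never lift or tip them, and handle them gently, without squeezing hard, pressing down on the plate or knocking them together. Do not bump the rack, and leave the dishes, jars, beaker and filter where they are.

Things in the scene. Friction and masses are not known exactly. Their poses are not given: they have to be found in the camera images.
- pot_red: Closed steel pot, red fixed lid: 90 mm across (lid 92), 68 mm high, about 0.45 kg. Origin: centre of underside, z up. Its handle is a straight black bar along its own -x, 14 mm wide (y), 16 mm high (centre 45 mm above the underside), from the wall at 45 mm to 95 mm from the pot's axis; it points roughly to the robot (within 30 degrees).
- pot_blue: Staining pot with a blue lid, otherwise identical to the red one (same sizes, origin and handle).
- ring_red: Flat red ring painted on the warming plate (inner diameter 120 mm, outer 134 mm), the place of the red-lidded pot. Origin: its centre, on the plate's top. It lies under the wire rack.
- ring_blue: Flat blue ring painted on the warming plate, the place of the blue-lidded pot; same sizes and origin as the red ring.
- warmer: Black-topped flat warming plate, 290 mm (x) by 540 mm (y), 40 mm high, fixed to the table. Origin: centre of its underside; its top is at z = 40 mm. The rings' centres are 70 mm behind its centre (own x = +70 mm) and 200 mm apart along its y.
- rack: Fixed wire rack over the rear of the plate, same origin and axes as the plate. Five 8 mm bars along y at own x = -31, 12, 55, 98, 141 mm, y = -285 to 285 mm, undersides 228 mm above the table; 10 mm posts at the four corners. A gripper pointing straight down cannot get in beneath; it is open in front (-x).
- dishes: Stack of three closed petri dishes, 60 mm across, 36 mm high, standing in the front row of the warming plate. Origin: centre of the underside.
- amber_jar: Small amber jar, 44 mm across, 60 mm high, at one end of the plate's rear row. Origin: centre of the underside.
- beaker: Small white cup-shaped beaker, 44 mm across, 55 mm high, at the other end of the rear row. Origin: centre of the underside.
- teal_jar: Green specimen jar with white cap, 60 mm across, 75 mm high, on the table right of the plate. Origin: centre of the underside.
- orange_jar: Orange specimen jar with white cap, 60 mm across, 75 mm high, on the table right of the plate. Origin: centre of the underside.
- filter: Round green glass filter in a black mount, 52 mm across, 7 mm thick, lying on the table left of the plate. Origin: centre of the underside.
There are look-alikes about, which are no part of the job. Leave any purple look-alike of the pot_red alone. Leave any purple look-alike of the pot_blue alone.

How it is judged:
At the end, for the whole second after the job is handed in: Each pot's axis is within 15 mm of the centre of the ring of its own colour, the pot standing flat on the plate (underside within 4 mm, tilt under 3 degrees), at rest and released by the fingers (horizontal distance between pot_red and ring_red below 0.015 m and z of each of pot_red, pot_blue in the frame of warmer below 0.044 m and angle between each of pot_red, pot_blue's own z axis and vertical below 0.05 rad and linear speed of each of pot_red, pot_blue below 0.02 m/s and contact force between the fingers and pot_red below 0.1 N and horizontal distance between pot_blue and ring_blue below 0.015 m and contact force between the fingers and pot_blue below 0.1 N); the robot touches nothing.
It fails at once if a pot is lifted more than 8 mm off the warming plate or leaves it (z of any of pot_red, pot_blue in the frame of warmer above 0.048 m or z of any of pot_red, pot_blue in the frame of warmer below 0.03 m).
It fails at once if a pot is tipped more than about 9 degrees (angle between any of pot_red, pot_blue's own z axis and vertical above 0.15 rad).
It fails at once if rough handling: the fingers squeeze or push a pot with more than 110 N in all, a pot is pressed on the plate with more than 60 N, or the pots knock together with more than 10 N (contact force between the fingers and pot_red above 110 N or contact force between any of pot_red, pot_blue and warmer above 60 N or contact force between the fingers and pot_blue above 110 N or contact force between pot_red and pot_blue above 10 N).
It fails at once if the robot hits the wire rack with more than 15 N (contact force between any of the arm, the fingers and rack above 15 N).
It fails at once if the dishes, a jar, the beaker or the filter is moved more than 15 mm or tipped more than 14 degrees (distance of any of dishes, amber_jar, beaker, teal_jar, orange_jar, filter from where it was at the start of the episode above 0.015 m or angle between any of dishes, amber_jar, beaker, teal_jar, orange_jar, filter's own z axis and vertical above 0.25 rad).
It also fails if it takes over 64 s, if anything falls off the work surface, if the arm or the gripper's body presses on something with over 40 N, if the wrist force passes 120 N, or if a joint passes its speed limit or range.

### The arm

A 7-joint arm with a two-finger parallel gripper is mounted at the origin on the work surface. World frame = base frame: x ahead of the robot, y to its left, z up, the work surface at z = 0. Lengths are in m, angles in rad, forces in N, time in s.
With the tool pointing down it reaches from about 0.4 to 0.875 m from the base axis. Payload 6.5 kg.
Tool frame: the origin (TCP) lies at the very end of the fingers, on their centre line; the grasp point (between the pads) lies 19 mm behind it; z points along the fingers, y is the line along which they close (so a half turn about z gives the same grasp; the last joint's range is limited). The gripper opens to 85 mm and grips with 20 to 120 N. Pads are 22 mm wide; open, the fingers measure 114 mm over their backs; the gripper's body (76 mm by 85 mm) begins 54 mm behind the grasp point. The pads swing forward as they close: fully open they stand 13 mm farther back than shut.
Start: joints at [1.064, 0.536, -0.004, 1.538, 0.003, 1.067, -0.071], TCP at [0.277, -0.588, 0.231] pointing down, gripper open.
Joint ranges: [-2.7, 2.7], [-0.37, 2.16], [-1.27, 1.26], [0.24, 2.4], [-1.31, 4.45], [0.19, 1.91], [-2.76, 2.76]. Speed limits (rad/s): [2.39, 2.39, 3.14, 3.14, 3.14, 3.14, 3.14].

### API

Orientations are given as a 3x3 rotation matrix whose columns are the frame's x, y, z axes.
In Python, from rig import arm, jaws, kinematics, optics, job, read_t, read_joint_positions, read_joint_vel, read_joint_torque, read_position, read_tcp_rot, read_contact_force, read_moment, read_opening, read_grip_force gives the robot as it stands. Calls block until the motion is done:
- arm.goto(position, orientation): joint-space move of the TCP to a pose.
- arm.move_l(position, max_speed=0.15, ori=None, until_force=None): straight line of the TCP; ori=None keeps the orientation; max_speed is the mean speed in m/s. With until_force (N) it stops when the force on the tool has changed by that much, and returns True; else False.
- arm.set_joints(angles): joint-space move.
- jaws.gripper_to(opening, effort=None): finger opening in m; effort is the grip in N (None keeps the last); returns when the fingers have stopped.
- arm.pause(seconds).
- kinematics.inverse_kinematics(position, orientation): joint angles nearest the present ones, or None.
- optics.grab_frame(name): name is "side" or "top"; returns (picture, depth): 384x512x3 uint8, red, green, blue; 384x512 float32, m along the optical axis (not along the pixel's ray), 0 where there is no reading.
- optics.calibration(name): a dict with "camera_matrix" (3x3 intrinsics, pixels), "R" (3x3) and "t" (3): a world point X has camera coordinates R X + t. Camera axes: x right, y down, z forward; pixel columns grow to the right and rows downward; lengths in m; the calibration is good to about 2 mm. A picture is of the moment at which its call begins. calibration takes no time and is no camera call.
A pose or a line that the arm cannot do raises arm.PlanningError and nothing moves.
- job.sign_off(): hands the job in; it is judged then, once.
Readings, each from a call of its own:
- read_t(): time.
- read_joint_positions(): joint angles.
- read_joint_vel(): joint speeds.
- read_joint_torque(): joint torques, N m.
- read_position(): TCP position.
- read_tcp_rot(): TCP orientation.
- read_contact_force(): force on the tool from outside, world axes, zero at the start.
- read_moment(): the same for the moment, N m.
- read_opening(): finger opening in m.
- read_grip_force(): force on a finger pad.
Only numpy, scipy, OpenCV 4.12 (cv2) and the standard library are available. Lean on these libraries where they do the work, as an engineer would, in place of code of your own. Each camera call takes 0.05 s, during which the arm holds its last target. There are 200 camera calls.

## Working session

There is one attempt and no reset: what is moved stays moved. The work goes in short steps, each a Python script; the robot and the scene stay as the last script left them, time stands still between calls to the robot, and variables do not carry over. Pictures are saved under pics/ and viewed, at most 10 in all, crops included, and the job is handed in when it is done.

```bash
mkdir -p pics; ls; python3 - <<'E'
from rig import *
import cv2,numpy as np
for n in("side","top"):
    p,d=optics.grab_frame(n); np.savez(f"f_{n}.npz",p=p,d=d)
    cv2.imwrite(f"pics/{n}0.png",cv2.resize(p[:,:,::-1],(800,600),interpolation=cv2.INTER_CUBIC))
    c=optics.calibration(n); print(n,c["camera_matrix"].tolist(),(-c["R"].T@c["t"]).round(3),c["R"].round(3).tolist())
print(read_t(),read_tcp_rot().round(3).tolist())
E
```

```text
pics
side [[373.28837778574524, 0.0, 261.52881342958943], [0.0, 373.28837778574524, 191.87129166310527], [0.0, 0.0, 1.0]] [0.002 0.732 0.653] [[-0.784, -0.621, 0.015], [-0.35, 0.421, -0.837], [0.513, -0.661, -0.547]]
top [[356.1754253715047, 0.0, 261.01338156687893], [0.0, 356.1754253715047, 196.70731845685518], [0.0, 0.0, 1.0]] [ 5.040e-01 -1.000e-03  1.044e+00] [[-0.006, -1.0, -0.029], [-1.0, 0.007, -0.026], [0.027, 0.029, -0.999]]
0.1 [[0.904, 0.427, -0.001], [0.427, -0.904, 0.001], [-0.0, -0.002, -1.0]]
```

View pics/side0.png

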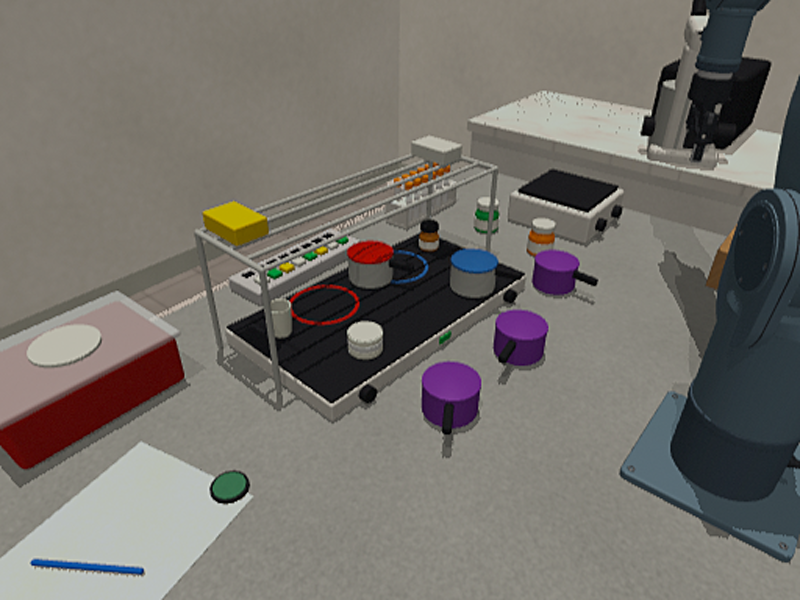

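View pics/top0.png

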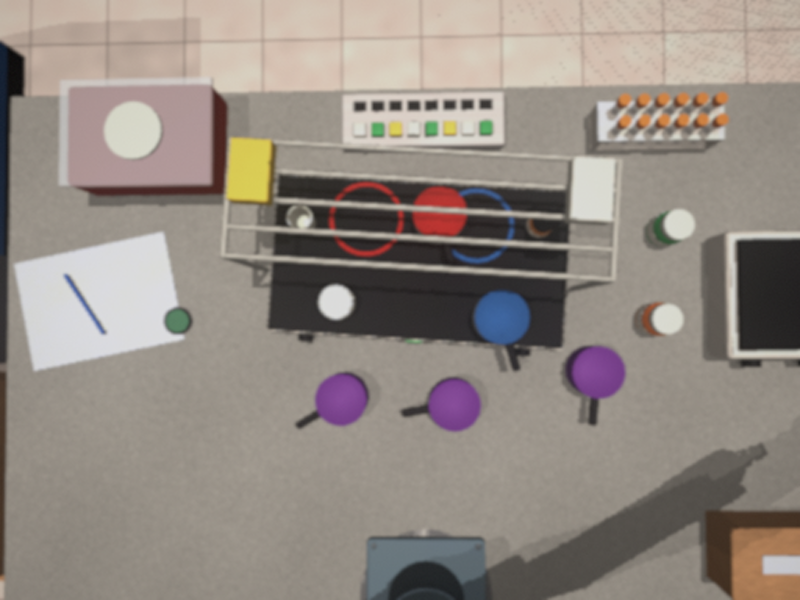

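The side view shows the red pot under the rack at (370,262) with its handle toward the robot, partly over the blue ring (400,267). The blue pot is at (473,270) and the red ring at (325,305). In the top view the lids are at (440,213) and (502,317), the red and blue rings at (367,218) and (477,226), and the dishes at (335,302). Red has to move first.

```bash
cat > vis.py <<'E'
import numpy as np, cv2
from scipy.optimize import least_squares
from rig import optics
def hsv(p): return cv2.cvtColor(p,cv2.COLOR_RGB2HSV)
def cmask(p,col):
    h,s,v=cv2.split(hsv(p))
    return ((s>130)&(v>60)&(((h<6)|(h>174)) if col=="red" else ((h>100)&(h<120))))
def rays(cal,uv,z):
    K,R,t=cal["camera_matrix"],cal["R"],cal["t"]
    d=(R.T@np.linalg.inv(K)@np.c_[uv,np.ones(len(uv))].T).T; o=-R.T@t
    return o+d*((z-o[2])/d[:,2])[:,None]
def cloud(cal,d):
    v,u=np.indices(d.shape); K=cal["camera_matrix"]
    X=np.stack([(u-K[0,2])/K[0,0]*d,(v-K[1,2])/K[1,1]*d,d],-1)
    X=(X-cal["t"])@cal["R"]; X[d<=0]=np.nan; return X
def fit(P,r,mask_r=None):
    c0=np.median(P,0)
    return least_squares(lambda c:np.hypot(*(P-c).T)-r,c0,loss="soft_l1",f_scale=.002).x
def measure(n,p,d,verbose=True):
    cal=optics.calibration(n); X=cloud(cal,d); out={}
    roi=(X[...,0]>.3)&(X[...,0]<.95)&(abs(X[...,1])<.33)
    for col in("red","blue"):
        m=cmask(p,col)&roi; 
        for what,z0,zz,lo,hi in(("ring",.04,.04,.025,.05),("lid",.108,.108,.095,.125)):
            k=m&(X[...,2]>lo)&(X[...,2]<hi)
            vu=np.argwhere(k)
            if len(vu)<15: print(n,col,what,"few");continue
            P=rays(cal,vu[:,::-1].astype(float),zz)[:,:2]
            if what=="ring": c=fit(P,.0635)
            else:
                k2=k&(X[...,2]>.103); P=rays(cal,np.argwhere(k2)[:,::-1].astype(float),zz)[:,:2]
                c,r=cv2.minEnclosingCircle(P.astype(np.float32)); c=np.array(c)
                # handle
                q=X[(X[...,2]>.07)&(X[...,2]<.097)&(p.max(-1)<75)]; rel=q[:,:2]-c; rr=np.hypot(*rel.T)
                a=np.arctan2(rel[:,1],-(rel[:,0])); s=(rr>.055)&(rr<.1)&(abs(a)<.8)
                out[col,"h"]=np.median(a[s]) if s.sum() else None
                if verbose: print(n,col,"lid r",round(r,4),"zmed",np.nanmedian(X[...,2][k2]).round(4),"handle n",s.sum(),"maxr",rr[s].max() if s.sum() else 0,"z",np.median(q[s][:,2]) if s.sum() else 0,"ang(deg, + =left of -x)",np.degrees(out[col,"h"]) if s.sum() else 0)
            out[col,what]=c
            if verbose: print(n,col,what,len(P),c.round(4))
    return out,X
E
python3 - <<'E'
from vis import *
for n in("side","top"):
    f=np.load(f"f_{n}.npz"); o,X=measure(n,f["p"],f["d"])
    s=.64
    for nm,(u,v) in dict(side=dict(dishes=(365,330),pup1=(451,380),pup2=(520,325),beaker=(278,307)),top=dict(dishes=(335,302),pup1=(341,398),pup2=(455,405),pup3=(598,372),beaker=(300,217),bar0=(420,269),bar0L=(240,256),bar0R=(600,277)))[n].items(): print(nm,X[int(v*s),int(u*s)].round(3))
from rig import *
for y,xx in((0.05,.6),(-.1,.6),(-.1,.45),(.1,.6)):
  for yaw in(-.4,0,.4):
    for t in(30,45,60):
      t_=np.radians(t); c,s=np.cos(yaw),np.sin(yaw)
      z=np.array([np.cos(t_)*c,np.cos(t_)*s,-np.sin(t_)])
      for sg in(1,-1):
        yv=sg*np.array([-s,c,0]); R=np.c_[np.cross(yv,z),yv,z]
        q=kinematics.inverse_kinematics([xx,y,.075],R); print(xx,y,yaw,t,sg,None if q is None else np.round(q,2))
E
```

```text
side red ring 257 [0.6937 0.105 ]
side red lid r 0.0406 zmed 0.1061 handle n 65 maxr 0.08989797502137356 z 0.08892852900636491 ang(deg, + =left of -x) -17.785553208266805
side red lid 233 [ 0.6848 -0.0177]
side blue ring 107 [ 0.6797 -0.0944]
side blue lid r 0.0413 zmed 0.1062 handle n 76 maxr 0.09239270086297477 z 0.08938358837960836 ang(deg, + =left of -x) -22.203170010434047
side blue lid 234 [ 0.5076 -0.1193]
dishes [0.543 0.156 0.077]
pup1 [0.365 0.159 0.067]
pup2 [ 0.355 -0.034  0.068]
beaker [0.702 0.207 0.082]
top red ring 507 [0.6935 0.1034]
top red lid r 0.0445 zmed 0.1059 handle n 70 maxr 0.0914773139699415 z 0.09243292398773703 ang(deg, + =left of -x) -12.313782069012325
top red lid 506 [ 0.6913 -0.0291]
top blue ring 163 [ 0.6793 -0.0956]
top blue lid r 0.044 zmed 0.1061 handle n 65 maxr 0.09277385130163417 z 0.09286908190680113 ang(deg, + =left of -x) -15.654884927150693
top blue lid 665 [ 0.5138 -0.1316]
dishes [0.541 0.155 0.079]
pup1 [0.374 0.146 0.067]
pup2 [ 0.36  -0.053  0.066]
pup3 [ 0.416 -0.3    0.068]
beaker [0.698 0.222 0.048]
bar0 [0.582 0.006 0.234]
bar0L [
[... 2731 characters left out ...]
1.83]
0.6 0.1 -0.4 60 1 [-0.65  0.6   0.25  2.12  1.26  0.26 -0.5 ]
0.6 0.1 -0.4 60 -1 [-0.15  0.62 -0.36  2.09  1.47  0.58  2.56]
0.6 0.1 0 30 1 None
0.6 0.1 0 30 -1 None
0.6 0.1 0 45 1 [ 0.5   1.01 -1.08  2.29  2.31  1.1  -0.55]
0.6 0.1 0 45 -1 [ 0.23  0.77 -0.72  2.31  2.37  0.87  2.27]
0.6 0.1 0 60 1 [-0.31  0.56 -0.03  2.18  2.09  0.2  -0.8 ]
0.6 0.1 0 60 -1 [-0.18  0.56 -0.18  2.17  1.94  0.27  2.51]
0.6 0.1 0.4 30 1 None
0.6 0.1 0.4 30 -1 None
0.6 0.1 0.4 45 1 [ 0.74  1.01 -1.07  2.28  2.52  0.67 -0.23]
0.6 0.1 0.4 45 -1 [ 0.61  0.87 -0.9   2.29  2.7   0.59  2.62]
0.6 0.1 0.4 60 1 [ 0.65  0.88 -1.07  2.13  1.78  0.56  0.33]
0.6 0.1 0.4 60 -1 [-0.33  0.57  0.19  2.18  4.17  0.24  0.7 ]
```

```bash
cat >> vis.py <<'E'
def pots(frames):
    """lid centre from top view hull (z=.108), handle heading from both views' depth; heading = handle->pot yaw"""
    C={}
    Xs={n:(p,cloud(optics.calibration(n),d)) for n,(p,d) in frames.items()}
    p,X=Xs["top"]; cal=optics.calibration("top")
    for col in("red","blue"):
        m=(cmask(p,col)&(X[...,2]>.075)&(X[...,2]<.125)&(X[...,0]>.4)&(X[...,0]<.8)&(abs(X[...,1])<.25)).astype(np.uint8)
        m=cv2.morphologyEx(m,cv2.MORPH_CLOSE,np.ones((7,7)))
        c=max(cv2.findContours(m,0,1)[0],key=cv2.contourArea)
        P=rays(cal,cv2.convexHull(c)[:,0].astype(float),.108)[:,:2]
        c0,r=cv2.minEnclosingCircle(P.astype(np.float32)); c1=fit(P,r)
        hs=[]
        for n,(pp,XX) in Xs.items():
            q=XX[(XX[...,2]>.072)&(XX[...,2]<.099)&(pp.max(-1)<80)]; rel=q[:,:2]-c1; rr=np.hypot(*rel.T)
            a=np.arctan2(-rel[:,1],-rel[:,0]); s=(rr>.052)&(rr<.1)&(abs(a)<.8)
            if s.sum()>8: hs.append((n,int(s.sum()),round(float(np.median(a[s])),3),round(float(np.percentile(rr[s],97)),3)))
        C[col]=np.array(c1),hs; print(col,c1.round(4),np.round(c0,4),round(r,4),hs)
    return C
def toolR(yaw,tilt,sg=-1):
    c,s=np.cos(yaw),np.sin(yaw); z=np.array([np.cos(tilt)*c,np.cos(tilt)*s,-np.sin(tilt)])
    y=sg*np.array([-s,c,0]); return np.c_[np.cross(y,z),y,z]
def tcp(g,R): return np.asarray(g)+.019*R[:,2]
E
python3 - <<'E'
from vis import *
from rig import kinematics
pots({n:(np.load(f"f_{n}.npz")["p"],np.load(f"f_{n}.npz")["d"]) for n in("side","top")})
for nm,g in dict(b0=(.437,-.154),b1=(.495,-.14),b2=(.52,-.135),b3=(.603,-.117),b4=(.6,-.095)).items():
  for yaw in(-.3,0.,.28):
    r=[]
    for t in(45,50,55,60,70,80,90):
      for sg in(1,-1):
        R=toolR(yaw,np.radians(t),sg); q=kinematics.inverse_kinematics(tcp((*g,.085),R),R)
        if q is not None: r.append((t,sg,round(float(q[2]),1)))
    print(nm,yaw,r)
E
```

```text
red [ 0.6895 -0.0285] [ 0.6898 -0.028 ] 0.0459 [('side', 74, 0.156, 0.091), ('top', 74, 0.231, 0.089)]
blue [ 0.5133 -0.1312] [ 0.5135 -0.131 ] 0.0453 [('side', 85, 0.205, 0.093), ('top', 73, 0.28, 0.09)]
b0 -0.3 [(70, 1, -0.7), (80, 1, -0.4), (80, -1, 0.1), (90, 1, -0.5), (90, -1, -0.0)]
b0 0.0 [(70, 1, -0.7), (70, -1, -1.1), (80, 1, -0.5), (80, -1, -0.1), (90, 1, -0.6), (90, -1, -0.1)]
b0 0.28 [(70, 1, -0.9), (70, -1, -0.0), (80, 1, -0.6), (80, -1, -0.2), (90, 1, -0.6), (90, -1, -0.1)]
b1 -0.3 [(60, 1, -1.1), (60, -1, -0.4), (70, 1, -0.4), (80, 1, -0.5), (80, -1, 0.1), (90, 1, -0.5), (90, -1, 0.0)]
b1 0.0 [(60, 1, -1.1), (60, -1, -0.5), (70, 1, -0.6), (70, -1, -0.6), (80, 1, -0.5), (80, -1, -0.1), (90, 1, -0.6), (90, -1, -0.1)]
b1 0.28 [(50, 1, -1.1), (50, -1, -0.9), (55, 1, -1.1), (55, -1, -0.6), (60, 1, -1.1), (60, -1, -1.1), (70, 1, -0.9), (70, -1, -0.0), (80, 1, -0.6), (80, -1, -0.1), (90, 1, -0.6), (90, -1, -0.1)]
b2 -0.3 [(55, 1, -1.1), (55, -1, -0.5), (60, 1, -1.1), (60, -1, -0.4), (70, 1, -0.3), (80, 1, -0.5), (80, -1, 0.1), (90, 1, -0.6), (90, -1, 0.0)]
b2 0.0 [(55, 1, -1.
[... 1013 characters left out ...]
0, 1, -0.6), (90, -1, -0.1)]
b4 -0.3 [(45, 1, -1.1), (45, -1, -0.7), (50, 1, -1.1), (50, -1, -0.5), (55, 1, -1.1), (55, -1, -0.2), (60, 1, -0.2), (60, -1, -0.2), (70, 1, -0.5), (70, -1, 0.4), (80, 1, -0.6), (80, -1, 0.1), (90, 1, -0.6), (90, -1, 0.0)]
b4 0.0 [(45, 1, -1.1), (45, -1, -0.9), (50, 1, -1.1), (50, -1, -0.7), (55, 1, -1.1), (55, -1, -0.5), (60, 1, -1.1), (60, -1, 0.2), (70, 1, -0.8), (70, -1, 0.2), (80, 1, -0.6), (80, -1, -0.1), (90, 1, -0.6), (90, -1, -0.1)]
b4 0.28 [(45, 1, -1.1), (45, -1, -0.9), (50, 1, -1.1), (50, -1, -0.7), (55, 1, -1.1), (55, -1, -1.1), (60, 1, -0.9), (60, -1, -1.1), (70, 1, -0.7), (70, -1, -0.2), (80, 1, -0.6), (80, -1, -0.2), (90, 1, -0.7), (90, -1, -0.2)]
```

```bash
cat > step1.py <<'E'
from vis import *
from rig import *
yaw=.24; h=np.array([np.cos(yaw),np.sin(yaw),0])
pot=np.array([.5133,-.1312,.085]); tgt=np.array([.555,-.19,.085])
R=toolR(yaw,np.pi/2,-1); g=pot-.076*h
R2=toolR(yaw,np.radians(50),-1); print("later ik",kinematics.inverse_kinematics(tcp(tgt-.08*h,R2),R2))
arm.goto(tcp(g+[0,0,.15],R),R); jaws.gripper_to(.05,25)
arm.move_l(tcp(g,R),max_speed=.12); print("down",read_contact_force().round(1),read_joint_positions().round(2))
jaws.gripper_to(0,25); print("grip",read_opening(),read_grip_force(),read_contact_force().round(1))
arm.move_l(tcp(tgt-.076*h,R),max_speed=.06); print(read_contact_force().round(1))
jaws.gripper_to(.05); arm.move_l(tcp(tgt-.076*h+[0,0,.12],R),max_speed=.15)
print(read_t(),read_contact_force().round(1))
fr={n:optics.grab_frame(n) for n in("side","top")}
pots(fr); cv2.imwrite("pics/s1.png",cv2.resize(fr["side"][0][:,:,::-1],(800,600)))
E
python3 step1.py
```

```text
later ik [ 1.4909227   0.93172859 -1.05501258  2.28837117  2.25050567  0.21867422
 -2.71778484]
down [-0.7 -0.6  0.2] [ 0.36  0.51 -0.16  2.12  0.15  0.53 -1.24]
grip 0.01318567355174972 29.438328444957733 [-1.2  0.6  5.7]
[-1.6  3.8  7.2]
6.8 [-0.8  0.6 -0.1]
red [ 0.6897 -0.0286] [ 0.6898 -0.028 ] 0.0459 [('side', 74, 0.139, 0.091), ('top', 73, 0.227, 0.089)]
blue [ 0.5538 -0.1869] [ 0.5536 -0.1868] 0.0451 [('side', 67, 0.177, 0.093), ('top', 47, 0.269, 0.073)]
```

```bash
python3 - <<'E'
from vis import *
from rig import *
yaw=.19; h=np.array([np.cos(yaw),np.sin(yaw),0]); pot=np.array([.6897,-.0285,.085])
print(read_joint_positions().round(2))
for t in(45,50,55):
  for sg in(1,-1):
    R=toolR(yaw,np.radians(t),sg)
    for b,up in((0,0),(.1,0),(.15,0),(.15,.08)):
      q=kinematics.inverse_kinematics(tcp(pot-.08*h,R)-b*R[:,2]+[0,0,up],R); print(t,sg,b,up,None if q is None else np.round(q,2))
E
```

```text
[ 0.47  0.39 -0.19  1.9   0.1   0.86 -1.09]
45 1 0 0 [ 0.61  0.75 -0.6   2.25  3.02  0.5  -0.95]
45 1 0.1 0 [ 0.93  0.59 -0.88  2.39  2.88  0.4  -0.79]
45 1 0.15 0 None
45 1 0.15 0.08 None
45 -1 0 0 [ 0.42  0.69 -0.37  2.26  3.25  0.52  1.86]
45 -1 0.1 0 None
45 -1 0.15 0 None
45 -1 0.15 0.08 None
50 1 0 0 [ 0.73  0.78 -0.78  2.2   2.6   0.41 -0.5 ]
50 1 0.1 0 [ 0.96  0.58 -0.97  2.33  2.42  0.3  -0.37]
50 1 0.15 0 None
50 1 0.15 0.08 None
50 -1 0 0 [ 0.4   0.66 -0.37  2.22  3.18  0.37  1.9 ]
50 -1 0.1 0 [ 0.61  0.44 -0.54  2.34  3.23  0.24  1.86]
50 -1 0.15 0 None
50 -1 0.15 0.08 [ 0.57  0.08 -0.41  2.33 -1.19  0.21 -0.1 ]
55 1 0 0 [ 0.75  0.79 -0.84  2.16  2.18  0.37 -0.1 ]
55 1 0.1 0 [ 0.99  0.59 -1.05  2.26  1.79  0.3   0.24]
55 1 0.15 0 [ 1.17  0.5  -1.21  2.29  1.44  0.28  0.57]
55 1 0.15 0.08 [ 0.96  0.14 -0.86  2.22 -0.32  0.26  2.18]
55 -1 0 0 [ 0.38  0.63 -0.36  2.17  3.04  0.22  2.01]
55 -1 0.1 0 [ 0.12  0.36 -0.    2.3   4.18  0.2   0.8 ]
55 -1 0.15 0 [ 1.14  0.48 -1.17  2.29  1.42  0.25 -2.57]
55 -1 0.15 0.08 [ 0.57  0.09 -0.45  2.24 -0.55  0.28 -0.75]
```

View pics/s1.png

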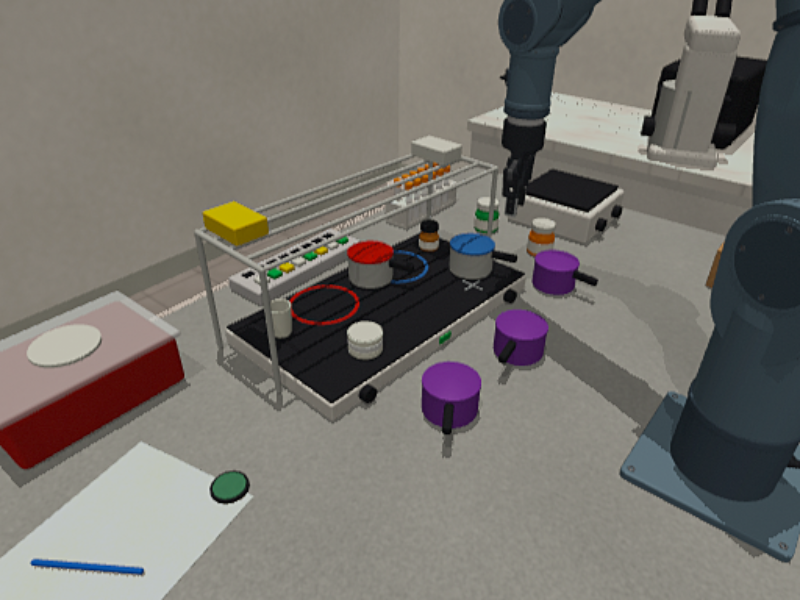

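```bash
cat > step2.py <<'E'
from vis import *
from rig import *
yaw=.19; h=np.array([np.cos(yaw),np.sin(yaw),0]); pot=np.array([.6897,-.0285,.085])
R=toolR(yaw,np.radians(50),-1); g=tcp(pot-.08*h,R)
qp=np.array(kinematics.inverse_kinematics(g-.1*R[:,2],R)); q0=np.array(read_joint_positions())
d=lambda a,b:np.array([a,b,0,0,0,0,0])
for q in(q0+d(-.75,-.3),qp+d(-.75,-.3),qp+d(-.75,0),qp):
    arm.set_joints(q); print(read_t(),read_position().round(3),read_contact_force().round(1))
p,_=optics.grab_frame("side"); cv2.imwrite("pics/s2.png",cv2.resize(p[:,:,::-1],(800,600)))
E
python3 step2.py
```

```text
8.4583 [0.518 0.181 0.346] [-0.3 -1.5 -0.1]
11.1 [0.484 0.348 0.301] [ 0.6 -1.1  0.1]
11.7667 [0.447 0.343 0.148] [-0.3 -0.2  0.2]
13.2583 [ 0.56  -0.052  0.147] [-0.3 -0.2  0.1]
```

View pics/s2.png

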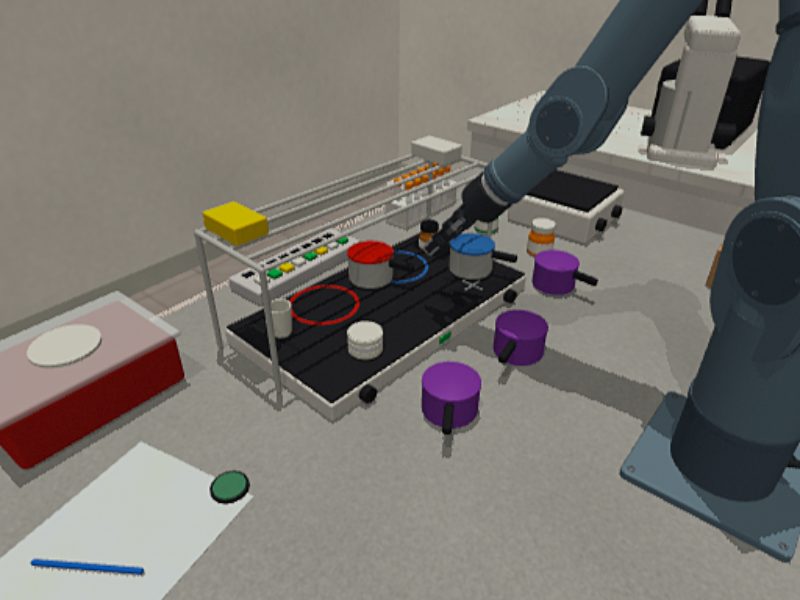

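The hand is tilted in front of the rack at (450,230) and clear of the blue lid. Next I grip red and slide it.

```bash
cat > step3.py <<'E'
from vis import *
from rig import *
yaw=.19; h=np.array([np.cos(yaw),np.sin(yaw),0]); pot=np.array([.6897,-.0285,.085]); tgt=np.array([.6936,.1043,.085])
R=toolR(yaw,np.radians(50),-1); g=tcp(pot-.08*h,R); e=tgt-pot
print(arm.move_l(g,max_speed=.08,until_force=12),read_contact_force().round(1),read_position().round(3))
jaws.gripper_to(0,25); print("grip",read_opening(),read_grip_force(),read_contact_force().round(1))
if read_opening()>.01:
    arm.move_l(g+e,max_speed=.06); print(read_contact_force().round(1),read_joint_positions().round(2))
    fr={n:optics.grab_frame(n) for n in("side","top")}
    pots(fr); cv2.imwrite("pics/s3.png",cv2.resize(fr["side"][0][:,:,::-1],(800,600)))
print(read_t())
E
python3 step3.py
```

```text
False [ 0.1  0.6 -0.3] [ 0.623 -0.042  0.071]
grip 0.013588019936163372 27.264339923858643 [-2.3 -1.4  4.5]
[-0.3 -4.3  4.5] [ 0.01  0.64 -0.28  2.23  2.79  0.44  1.98]
red [0.6948 0.1031] [0.6946 0.103 ] 0.0454 [('side', 67, -0.0, 0.09), ('top', 74, 0.183, 0.084)]
blue [ 0.554 -0.187] [ 0.5536 -0.1868] 0.0451 [('side', 65, 0.174, 0.093), ('top', 93, 0.261, 0.093)]
17.5833
```

```bash
cat > step4.py <<'E'
from vis import *
from rig import *
jaws.gripper_to(.045); p=read_position(); R=read_tcp_rot()
arm.move_l(p-.1*R[:,2],max_speed=.12); print(read_contact_force().round(1),read_t(),read_joint_positions().round(2))
pot=np.array([.554,-.187,.085])
for yaw in(.1,.23,):
 h=np.array([np.cos(yaw),np.sin(yaw),0])
 for t in(45,50,55,60):
  for sg in(1,-1):
    R=toolR(yaw,np.radians(t),sg); g=tcp(pot-.08*h,R)
    for nm,x in dict(g=g,up=g+[0,0,.07],back=g-.07*R[:,2],mid=g+[.06,.04,0],end=g+[.6795-.554,-.095+.187,0]).items():
      q=kinematics.inverse_kinematics(x,R); print(yaw,t,sg,nm,None if q is None else np.round(q,2))
E
python3 step4.py
```

```text
[ 0.6 -1.2 -0.5] 18.975 [ 0.02  0.39 -0.3   2.37  2.75  0.33  1.97]
0.1 45 1 g None
0.1 45 1 up None
0.1 45 1 back None
0.1 45 1 mid [ 1.29  1.01 -1.07  2.33  2.62  0.54 -0.15]
0.1 45 1 end [ 1.08  1.03 -1.07  2.24  2.51  0.63 -0.17]
0.1 45 -1 g None
0.1 45 -1 up None
0.1 45 -1 back None
0.1 45 -1 mid [ 0.79  0.69 -0.46  2.36  3.42  0.53  1.91]
0.1 45 -1 end [ 0.54  0.69 -0.39  2.27  3.25  0.52  1.89]
0.1 50 1 g None
0.1 50 1 up None
0.1 50 1 back None
0.1 50 1 mid [ 1.24  0.94 -1.07  2.3   2.4   0.48 -0.02]
0.1 50 1 end [ 1.04  0.97 -1.07  2.2   2.29  0.57 -0.02]
0.1 50 -1 g [ 0.98  0.64 -0.51  2.38  3.57  0.39  1.88]
0.1 50 -1 up [ 1.16  0.48 -0.72  2.37  3.77  0.2   1.62]
0.1 50 -1 back None
0.1 50 -1 mid [ 0.75  0.64 -0.44  2.32  3.39  0.39  1.88]
0.1 50 -1 end [ 0.49  0.65 -0.36  2.23  3.22  0.37  1.87]
0.1 55 1 g [ 1.38  0.86 -1.06  2.33  2.18  0.36  0.23]
0.1 55 1 up [ 0.83  0.38 -0.37  2.34  4.39  0.21 -2.25]
0.1 55 1 back None
0.1 55 1 mid [ 1.2   0.89 -1.06  2.26  2.12  0.45  0.19]
0.1 55 1 end [ 1.01  0.93 -1.07  2.16  2.03  0.54  0.17]
0.1 55 -1 g [ 0.94  0.6  -0.51  2.35
[... 2283 characters left out ...]
]
0.23 55 -1 mid [ 0.73  0.61 -0.38  2.23  3.97  0.22  1.41]
0.23 55 -1 end [ 0.41  0.62 -0.19  2.15  3.96  0.24  1.23]
0.23 60 1 g [ 1.39  0.85 -1.07  2.24  1.56  0.32  0.96]
0.23 60 1 up [ 1.36  0.59 -1.    2.22  0.64  0.22  1.74]
0.23 60 1 back [ 1.48  0.61 -1.06  2.27  0.77  0.21  1.68]
0.23 60 1 mid [ 1.22  0.88 -1.07  2.17  1.62  0.39  0.8 ]
0.23 60 1 end [ 1.04  0.93 -1.08  2.07  1.63  0.48  0.69]
0.23 60 -1 g [-0.29  0.93  1.08  2.32  4.43  1.12  0.74]
0.23 60 -1 up [ 0.98  0.42 -0.52  2.24 -0.8   0.21 -0.05]
0.23 60 -1 back [ 1.49  0.63 -1.09  2.27  0.83  0.23 -1.52]
0.23 60 -1 mid [-0.42  0.96  1.08  2.25  4.4   1.06  0.58]
0.23 60 -1 end [-0.55  0.99  1.08  2.15  4.39  0.99  0.38]
```

```bash
cat > step5.py <<'E'
from vis import *
from rig import *
yaw=.23; h=np.array([np.cos(yaw),np.sin(yaw),0]); pot=np.array([.554,-.187,.085])
R=toolR(yaw,np.radians(45),-1); g=tcp(pot-.08*h,R)
q1=np.array(kinematics.inverse_kinematics(g+[0,0,.07],R)); q0=np.array(read_joint_positions()); print(q1.round(2))
for s in np.linspace(0,1,6)[1:]:
    arm.set_joints(q0+s*(q1-q0)); p=read_position(); f=read_contact_force(); print(p.round(3),f.round(1))
    if p[2]<.12 or np.linalg.norm(f)>8 or (p[0]>.575 and p[2]>.17): print("STOP");break
fr={n:optics.grab_frame(n) for n in("side","top")}
pots(fr); cv2.imwrite("pics/s5.png",cv2.resize(fr["side"][0][:,:,::-1],(800,600))); print(read_t())
E
python3 step5.py
```

```text
[ 1.39  0.62 -0.86  2.33  4.16  0.2   1.49]
[0.564 0.025 0.134] [ 0.3 -0.7 -0.8]
[ 0.555 -0.028  0.127] [0.6 1.  0.4]
[ 0.54  -0.083  0.127] [ 0.4  0.3 -0.3]
[ 0.519 -0.14   0.132] [ 1.   0.1 -0.5]
[ 0.49  -0.201  0.142] [0.5 0.5 0.5]
red [0.6948 0.1031] [0.6946 0.103 ] 0.0454 [('side', 86, 0.093, 0.092), ('top', 62, 0.184, 0.084)]
blue [ 0.554  -0.1869] [ 0.5536 -0.1868] 0.0451 [('side', 67, 0.174, 0.093), ('top', 93, 0.262, 0.093)]
21.2417
```

View pics/s5.png

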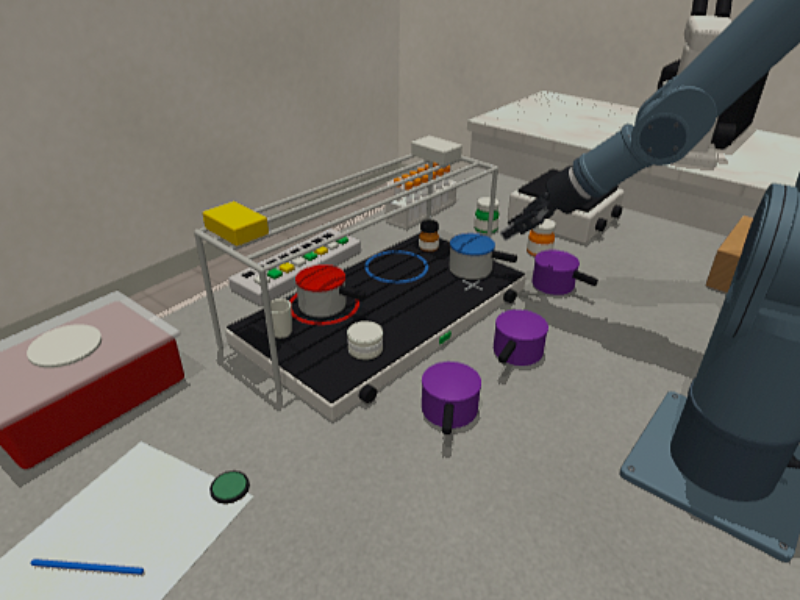

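Red stands in its ring at (322,295), and the hand is above blue's handle at (510,235). Next I grip and slide blue.

```bash
cat > step6.py <<'E'
from vis import *
from rig import *
fr={n:optics.grab_frame(n) for n in("side","top")}
rb=[measure(n,*fr[n],verbose=False)[0]["blue","ring"] for n in fr]; print("ring",np.round(rb,4)); c=np.mean(rb,0)
assert np.hypot(*(c-[.6795,-.095]))<.008
yaw=.23; h=np.array([np.cos(yaw),np.sin(yaw),0]); pot=np.array([.554,-.187,.085])
R=toolR(yaw,np.radians(45),-1); g=tcp(pot-.08*h,R); e=np.array([*c,.085])-pot
print(arm.move_l(g,max_speed=.06,until_force=12),read_contact_force().round(1),read_position().round(3))
jaws.gripper_to(0,25); print("grip",read_opening(),read_grip_force(),read_contact_force().round(1))
if read_opening()>.01:
    arm.move_l(g+e,max_speed=.06); print(read_contact_force().round(1))
    fr={n:optics.grab_frame(n) for n in("side","top")}
    pots(fr); cv2.imwrite("pics/s6.png",cv2.resize(fr["side"][0][:,:,::-1],(800,600)))
print(read_t())
E
python3 step6.py
```

```text
ring [[ 0.6797 -0.0942]
 [ 0.6794 -0.0955]]
False [-0.3  0.6  0.2] [ 0.489 -0.202  0.072]
grip 0.01348705990155735 29.264008104801178 [-2.1 -0.6  3.8]
[-3.3 -2.4  4.8]
red [0.6948 0.1031] [0.6946 0.103 ] 0.0454 [('side', 89, 0.09, 0.092), ('top', 60, 0.181, 0.084)]
blue [ 0.6793 -0.0954] [ 0.6799 -0.0952] 0.0454 [('side', 62, 0.017, 0.093), ('top', 81, 0.238, 0.083)]
25.875
```

```bash
python3 - <<'E'
from vis import *
from rig import *
jaws.gripper_to(.045); p=read_position(); R=read_tcp_rot()
arm.move_l(p-.1*R[:,2],max_speed=.1); arm.pause(.5); print(read_contact_force().round(1),read_t())
fr={n:optics.grab_frame(n) for n in("side","top")}
pots(fr); cv2.imwrite("pics/s7.png",cv2.resize(fr["side"][0][:,:,::-1],(800,600)))
E
```

```text
[-1.2  0.1  0.3] 27.9333
red [0.6948 0.1031] [0.6946 0.103 ] 0.0454 [('side', 88, 0.102, 0.092), ('top', 61, 0.187, 0.084)]
blue [ 0.6795 -0.0956] [ 0.6799 -0.0955] 0.0452 [('side', 72, 0.145, 0.093), ('top', 63, 0.232, 0.082)]
```

View pics/s7.png

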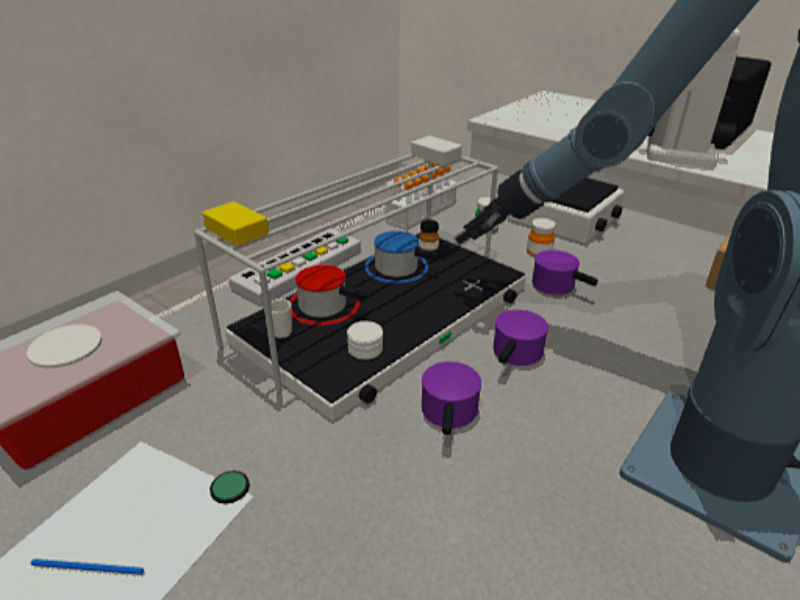

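Both pots stand inside their rings, red at (322,293) and blue at (397,257). The hand at (470,230) is clear of everything.

```bash
python3 -c "
from rig import job; print(job.sign_off())"
```

```text
the job is handed in; nothing more can be done
None
```

The job is handed in: by my last camera measurements, both pots stand within about 2 mm of their ring centres, released, with the robot clear and about 28 s used; sign-off returned no verdict.

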